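Unstack gearbox parts into their nests

TASK

Take the pile of gearbox parts apart from the top down, one part at a time, and set each part the same way up, flat in the bottom of the round steel nest made for its size: the bush in the smallest nest, the ball bearing in the next larger, the single gear in the next, and the double gear from the bottom of the pile in the largest. Leave the feeler gauge and the shift fork lying where they are, and let go of everything at the end.

Things in the scene. Friction and masses are not known exactly. Their poses are not given: they have to be found in the camera images.
- bush: plain steel tube (bush), outer diameter 34 mm, bore 21 mm, 34 mm high, about 0.12 kg; starts upright as the top part of the pile. Origin: centre of its underside; z is its axis, up.
- bearing: ball bearing, diameter 52 mm, 15 mm high, about 0.21 kg; starts lying flat second from the top of the pile, on the single gear's hub, under the bush. Origin: centre of its underside; z is its axis, up.
- ring_gear: dark steel single gear, about 0.55 kg, 36 mm high: toothed rim of diameter 70 mm from 0 to 22 mm height, above it a smooth round hub of diameter 50 mm from 22 to 36 mm height (grip across it). Starts third from the top, on the double gear, under the bearing. Origin: centre of its underside; z is its axis, up.
- gear_cluster: steel double gear with a brass-coloured top cone, 0.85 kg, 78 mm high: lower gear of diameter 86 mm from 0 to 24 mm height, upper gear of diameter 73 mm from 42 to 58 mm, cone of diameter 61 mm from 62 to 78 mm (grip here). Bottom of the pile, on the bench (pile 163 mm high, parts centred on each other within 3 mm). Origin: centre of its underside; z its axis, up.
- nest_s: flat round turned grey steel nest fixed to the bench, outer diameter 64 mm, 19 mm high, with a round flat-bottomed open pocket 44 mm in diameter, 5 mm deep (pocket floor 14 mm above the bench), concentric with the outside; the smallest of the four nests, for the bush. Origin: centre of its underside, on the bench; z up. It does not move during the run, but stands elsewhere each time.
- nest_m: flat round turned grey steel nest fixed to the bench, outer diameter 82 mm, 19 mm high, with a round flat-bottomed open pocket 62 mm in diameter, 5 mm deep (pocket floor 14 mm above the bench), concentric with the outside; the second smallest of the four, for the ball bearing. Origin: centre of its underside, on the bench; z up. It does not move during the run, but stands elsewhere each time.
- nest_l: flat round turned grey steel nest fixed to the bench, outer diameter 100 mm, 19 mm high, with a round flat-bottomed open pocket 80 mm in diameter, 5 mm deep (pocket floor 14 mm above the bench), concentric with the outside; the second largest of the four, for the single gear. Origin: centre of its underside, on the bench; z up. It does not move during the run, but stands elsewhere each time.
- nest_xl: flat round turned grey steel nest fixed to the bench, outer diameter 116 mm, 19 mm high, with a round flat-bottomed open pocket 96 mm in diameter, 5 mm deep (pocket floor 14 mm above the bench), concentric with the outside; the largest of the four, for the double gear. Origin: centre of its underside, on the bench; z up. It does not move during the run, but stands elsewhere each time.
- feeler_gauge: closed metal feeler gauge, 26 x 112 x 13 mm, lying loose between the front and back places with its length roughly across (y). A bystander: leave it alone. Origin: centre of its underside.
- shift_fork: cast grey shift fork, 101 x 68 x 22 mm, lying loose to the right of the work. A bystander: leave it alone. Origin: centre of its underside.
Things that resemble listed ones, but are neither listed nor needed, are in the scene too. What is shaped like the ring_gear but orange is not meant. Several things have the shape of the gear_cluster; the one meant has the colours described above.

How it is judged (in metres and radians):
On the way, in this order (a step that is already met when the one before it is completed fails the run):
1. the steel bush stands in the smallest nest, let go (horizontal distance between bush and nest_s below 0.008 m and z of bush in the frame of nest_s between 0.011 and 0.0165 m and angle between bush's own z axis and vertical below 0.06 rad and linear speed of bush below 0.02 m/s and contact force between bush and the fingers below 0.1 N), for 0.2 s.
2. the ball bearing stands in the second smallest nest, let go (horizontal distance between bearing and nest_m below 0.008 m and z of bearing in the frame of nest_m between 0.011 and 0.0165 m and angle between bearing's own z axis and vertical below 0.06 rad and linear speed of bearing below 0.02 m/s and contact force between bearing and the fingers below 0.1 N), for 0.2 s.
3. the single gear stands in the second largest nest, let go (horizontal distance between ring_gear and nest_l below 0.008 m and z of ring_gear in the frame of nest_l between 0.011 and 0.0165 m and angle between ring_gear's own z axis and vertical below 0.06 rad and linear speed of ring_gear below 0.02 m/s and contact force between ring_gear and the fingers below 0.1 N), for 0.2 s.
4. the double gear stands in the largest nest, let go (horizontal distance between gear_cluster and nest_xl below 0.008 m and z of gear_cluster in the frame of nest_xl between 0.011 and 0.0165 m and angle between gear_cluster's own z axis and vertical below 0.06 rad and linear speed of gear_cluster below 0.02 m/s and contact force between gear_cluster and the fingers below 0.1 N), for 0.2 s.
At the end, for the whole second after the job is handed in: Bush, bearing, single gear and double gear each sit flat (within 0.06 rad) and the same way up on the floor of their own nest (underside 11 to 16.5 mm above the bench), centred within 8 mm, at rest (under 0.02 m/s) and released (all of step 1 and all of step 2 and all of step 3 and all of step 4); the robot touches nothing.
It fails at once if the feeler gauge is shifted by more than 30 mm (distance of feeler_gauge from where it was at the start of the episode above 0.03 m).
It fails at once if the shift fork is shifted by more than 30 mm (distance of shift_fork from where it was at the start of the episode above 0.03 m).
It also fails if it takes over 125 s, if anything falls off the work surface, if the arm or the gripper's body presses on something with over 40 N, if the wrist force passes 120 N, or if a joint passes its speed limit or range.

ROBOT

A 6-joint arm with a two-finger parallel gripper is mounted at the origin on a cart in front of the work surface, level with it; the furniture and walls round the work are solid. World frame = base frame: x ahead of the robot, y to its left, z up, the work surface at z = 0. Lengths are in m, angles in degrees, forces in N, time in s.
With the tool pointing down it reaches from about 0.35 to 0.875 m from the base axis. Payload 4.2 kg.
Tool frame: the origin (TCP) lies between the finger pads; the fingertips stand 14 mm ahead of it and the grasp point (between the pads) lies 5 mm behind it; z points along the fingers, y is the line along which they close (so a half turn about z gives the same grasp; the last joint's range is limited). The gripper opens to 87 mm and grips with 3 to 60 N. Pads are 19 mm wide; open, the fingers measure 117 mm over their backs; the gripper's body (75 mm by 190 mm) begins 51 mm behind the grasp point.
Start: joints at [89.473, 22.042, 0.453, 0, -68.411, -14.817], TCP at [0.165, 0.603, 0.237] pointing down, gripper open.
Joint ranges: [-179.83, 179.83], [-69.29, 118.12], [-61.27, 80.66], [-181.25, 117.63], [-171.15, -9.14], [-177.46, 177.46]. Speed limits (degrees/s): [159.86, 159.86, 180, 180, 180, 180].

INTERFACE

Orientations are given as a 3x3 rotation matrix whose columns are the frame's x, y, z axes.
In Python, from station import * gives the robot as it stands. The module is installed in compiled form; this text tells all that it offers.
- The arm moves only by the tool play_rows, never from a script. Its argument "steps" is a list of rows, each an object of numbers: "ax", "ay", "az": the turn, a rotation vector about the tool's x, y, z in degrees; "dx", "dy", "dz": the shift along the tool's x, y, z in mm; "claw": the finger opening in mm, from 0 to 87. A call has 1 to 20 rows; each row shifts and turns the commanded pose from where the row before left it, along the tool's axes as they then stand; what a row does not reach is not made up. A row lasts 1/10 s, in which the tool goes at most 50 mm and 8.59 degrees, less where a joint would pass 70% of its speed; a pose out of reach is approached as far as the arm can. A call with a gripper value outside its range is refused whole. The fingers move at their own pace and stop on an object; the grip force is fixed at half the most. Time passes only in rows, so rows that do not move let the fingers close. It gives the time, the measured TCP pose, the force, the opening and the grip force at its end, in the units of the state.
- sense(): the state, without advancing time (a new reading comes with each control period).
- capture(name): name is "scene" or "top" or "wrist"; returns a dict with "frame" (420x560x3 uint8, blue, green, red), "range_z" (420x560 float32, m along the optical axis (not along the pixel's ray), 0 where there is no reading), "fx", "fy", "cx", "cy" (pixels), "xyz" and "rotation" of the camera in the world. Camera axes: x right, y down, z forward; pixel columns grow to the right and rows downward; lengths in m; the calibration is good to about 2 mm. The wrist camera is an equidistant fisheye: a pixel r from the principal point sees the ray r / f radians off the axis. A picture is of the moment at which its call begins.
- finish_job(): hands the job in; it is judged then, once.
The state is a dict: "time_s": time; "joints": joint angles; "joint_velocities": joint speeds; "effort": joint torques, N m; "tcp_pos": TCP position; "ee_rot": TCP orientation; "wrist_force": force on the tool from outside, world axes, zero at the start; "moment": the same for the moment, N m; "gripper_width": opening from 0.0 (shut) to 1.0 (fully open); "gripper_force": force on a finger pad.
Only numpy, scipy, OpenCV 4.12 (cv2) and the standard library are available. Lean on these libraries where they do the work, as an engineer would, in place of code of your own. Each camera call takes 0.05 s, during which the arm holds its last target. There are 200 camera calls.

## Working session

There is one attempt and no reset: what is moved stays moved. The work goes in short steps, Python scripts to look and compute and a tool call to move; the robot and the scene stay as the last step left them, time stands still between calls to the robot, and variables do not carry over. Pictures are saved under pics/ and viewed, at most 14 in all, crops included, and the job is handed in when it is done.

Besides the shell and the picture viewer there is one more tool, called after ">>>" in YAML: its name, and indented under it one key for each argument. play_rows: Moves the arm, as the interface text tells. Its arguments: {"type":"object","properties":{"steps":{"type":"array"}},"required":["steps"]}

```bash
mkdir -p pics
cat > h.py <<'E'
from station import *
import numpy as np, cv2
def grab(n,tag):
    c=capture(n); cv2.imwrite(f'pics/{tag}.png',c['frame']); np.savez(f'{tag}.npz',**c); return c
def load(tag): return dict(np.load(f'{tag}.npz'))
def pts(c):
    "world point for every pixel (pinhole cams) from range_z"
    v,u=np.mgrid[:420,:560]; z=c['range_z']
    p=np.stack([(u-c['cx'])/c['fx']*z,(v-c['cy'])/c['fy']*z,z],-1)
    return p@c['rotation'].T+c['xyz']
def ray(c,u,v,fish=False):
    x,y=(u-c['cx'])/c['fx'],(v-c['cy'])/c['fy']
    if fish:
        t=np.hypot(x,y); s=np.sin(t)/t if t>1e-9 else 1; d=np.array([x*s,y*s,np.cos(t)])
    else: d=np.array([x,y,1.])
    return c['rotation']@d
def onplane(c,u,v,h,fish=False):
    d=ray(c,u,v,fish); return c['xyz']+d*(h-c['xyz'][2])/d[2]
E
python3 - <<'E'
from h import *
for n in ('scene','top','wrist'):
    c=grab(n,n+'0'); print(n,c['fx'],c['cx'],c['cy'],c['xyz'],np.round(c['rotation'],3).tolist())
a=np.hstack([cv2.imread(f'pics/{n}0.png') for n in ('scene','top')])
s=sense(); print(s['tcp_pos'],np.round(s['ee_rot'],3).tolist(),s['time_s'],s['gripper_width'])
E
```

```text
scene 410.98715523953166 281.7880527213205 214.59349680046162 [-0.0333061  -0.63341569  0.77031199] [[0.629, -0.529, 0.569], [-0.777, -0.411, 0.476], [-0.018, -0.742, -0.67]]
top 407.1826120053738 283.0300066442301 211.05265940117437 [ 0.37645196 -0.14052812  1.23920412] [[0.016, -0.99, 0.137], [-1.0, -0.019, -0.021], [0.024, -0.136, -0.99]]
wrist 325.19226210127806 275.6111189931739 205.47704398118447 [0.23589892 0.5837997  0.38367451] [[-0.265, -0.929, -0.259], [-0.964, 0.256, 0.07], [0.002, 0.268, -0.963]]
[0.1652918  0.60230501 0.23570143] [[0.964, -0.265, -0.0], [-0.265, -0.964, -0.002], [0.0, 0.002, -1.0]] 0.15 1.0029575666841484
```

View pics/scene0.png

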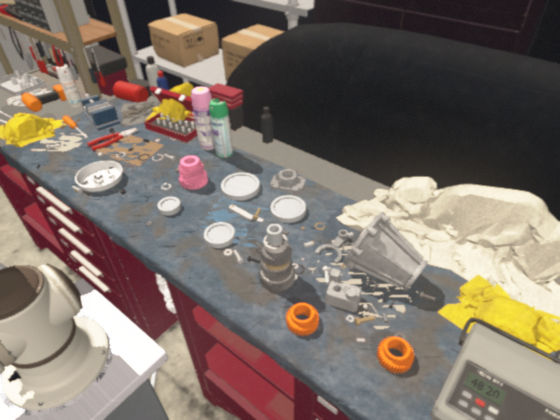

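View pics/top0.png

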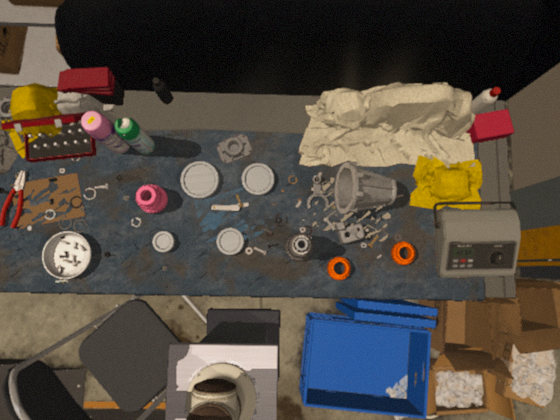

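The top view shows the pile at (299,246). The nests are xl at (199,179), l at (257,179), m at (230,241) and s at (163,241). The gauge is at (229,207) and the fork near (352,232). 

Possible mix-ups:
- **Double gear:** the pink copy at (151,198), versus the grey/brass pile at (299,246). I choose the pile.
- **Single gear:** the orange copies at (339,268) and (403,253), versus the dark one in the pile.
- **Nests:** the white bowl of parts at (67,253) and the grey plate at (234,149).

Next I measure and take one close crop.

```bash
cat >> h.py <<'E'
def blob(c,u,v,h0,h1,r,white=None):
    "points near (u,v) pixel patch r with world height in [h0,h1]"
    P=pts(c); u,v=int(u),int(v); Q=P[v-r:v+r,u-r:u+r].reshape(-1,3)
    return Q[(Q[:,2]>h0)&(Q[:,2]<h1)]
def circ(q):
    (x,y),r=cv2.minEnclosingCircle(q[:,:2].astype(np.float32)); return round(x,4),round(y,4),round(2*r,4)
E
python3 - <<'E'
from h import *
c=load('top0'); P=pts(c)
print('bench z',np.median(P[255:262,180:280,2]))
for n,u,v,r in [('xl',199,179,24),('l',257,179,22),('m',230,241,19),('s',163,241,15)]:
    q=blob(c,u,v,0.010,0.03,r); print(n,circ(q),np.percentile(q[:,2],[5,50,95]).round(4),len(q))
    sub=c['frame'][v-r:v+r,u-r:u+r]; g=(sub.max(2)>140)&(sub.max(2).astype(int)-sub.min(2)<40)
    k,lab,st,_=cv2.connectedComponentsWithStats(g.astype(np.uint8)); i=1+st[1:,4].argmax()
    cs,_=cv2.findContours((lab==i).astype(np.uint8),0,1); ct=max(cs,key=cv2.contourArea)
    e=cv2.fitEllipse(cv2.convexHull(ct)); print('  ell',e, onplane(c,u-r+e[0][0],v-r+e[0][1],0.019).round(4))
for z0,z1 in [(.15,.17),(.118,.14),(.10,.118),(.085,.1),(.06,.08),(.02,.06),(.14,.17)]:
    q=blob(c,299,243,z0,z1,25); print(z0,z1,len(q),circ(q) if len(q) else '', q.mean(0).round(4) if len(q) else '')
b=cv2.resize(c['frame'][150:280,130:310],None,fx=4.4,fy=4.4,interpolation=cv2.INTER_CUBIC)[:, :800]; cv2.imwrite('pics/c1.png',b)
E
```

```text
bench z 0.0013503844670591514
xl (0.6543, 0.0741, 0.1593) [0.0113 0.0154 0.0213] 1107
  ell ((23.96855354309082, 24.185827255249023), (36.08190155029297, 37.601158142089844), 69.73233795166016) [0.6375 0.0905 0.019 ]
l (0.6463, -0.0619, 0.1538) [0.0111 0.0155 0.0213] 825
  ell ((22.42510223388672, 21.4551944732666), (31.054500579833984, 31.965497970581055), 84.71778869628906) [ 0.6437 -0.0871  0.019 ]
m (0.4506, -0.0108, 0.0817) [0.0116 0.0163 0.0217] 572
  ell ((18.497838973999023, 18.93437957763672), (26.199726104736328, 26.8497257232666), 70.5269546508789) [ 0.4515 -0.0085  0.019 ]
s (0.4461, 0.1884, 0.0646) [0.0113 0.0167 0.0223] 367
  ell ((14.560239791870117, 15.159423828125), (20.324302673339844, 20.945186614990234), 50.82941818237305) [0.4473 0.1899 0.019 ]
0.15 0.17 83 (0.4376, -0.215, 0.0339) [ 0.4373 -0.2147  0.1623]
0.118 0.14 159 (0.4374, -0.2162, 0.0524) [ 0.4356 -0.2148  0.1283]
0.1 0.118 67 (0.4391, -0.216, 0.0689) [ 0.4371 -0.2147  0.1016]
0.085 0.1 115 (0.4383, -0.216, 0.0698) [ 0.4366 -0.2125  0.0968]
0.06 0.08 3 (0.4131, -0.2109, 0.0489) [ 0.4099 -0.214   0.0659]
0.02 0.06 139 (0.4375, -0.2164, 0.0853) [ 0.4255 -0.2057  0.0332]
0.14 0.17 91 (0.4373, -0.215, 0.0341) [ 0.4373 -0.2149  0.1607]
```

View pics/c1.png

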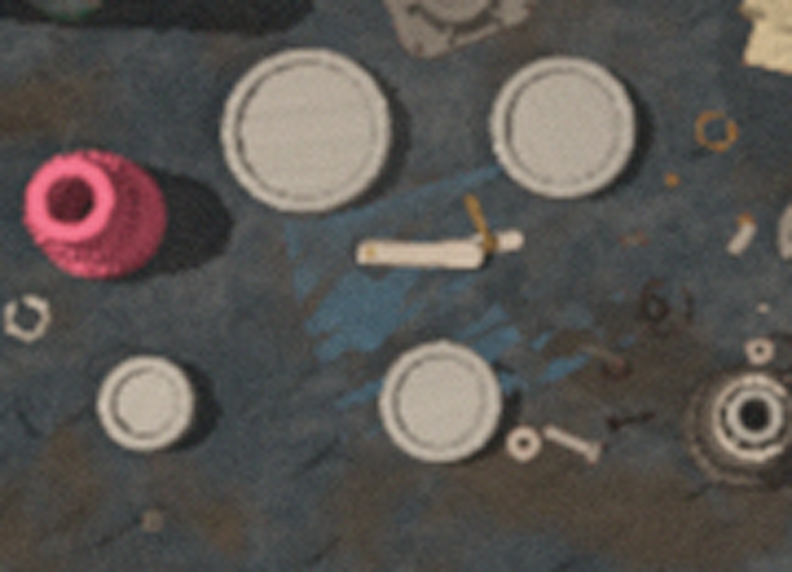

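View pics/wrist0.png

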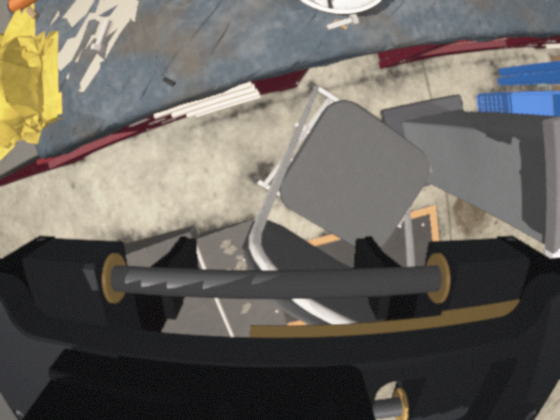

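The crop confirms the four grey nests, the gauge, the pink copy (rejected) and the steel pile. I'll cross-check positions with the scene camera, then move.

Run:
```python
from h import *
t=load('top0'); P2=pts(t); ok2=t['range_z']>0
c=load('scene0'); P=pts(c); ok=c['range_z']>0
near=lambda P,ok,x,y,r,z0,z1: P[ok&(np.hypot(P[...,0]-x,P[...,1]-y)<r)&(P[...,2]>z0)&(P[...,2]<z1)]
print('bench z near m',np.median(near(P,ok,.45,.09,.04,-.02,.03)[:,2]),np.median(near(P2,ok2,.45,.09,.04,-.02,.03)[:,2]))
for n,x,y,R in [('xl',.6375,.0905,.058),('l',.6437,-.0871,.05),('m',.4515,-.0085,.041),('s',.4473,.1899,.032)]:
  for Q,o in((P,ok),(P2,ok2)):
    q=near(Q,o,x,y,R+.008,0.012,0.03); print(n,circ(q),np.percentile(q[:,2],[50,97]).round(4))
for z0,z1,R in [(.155,.175,.02),(.14,.16,.02),(.122,.136,.03),(.09,.11,.04),(.064,.078,.04),(.045,.058,.04)]:
  for Q,o in((P,ok),(P2,ok2)):
    q=near(Q,o,.4373,-.215,R+.01,z0,z1); print(z0,circ(q) if len(q) else '',len(q), q[:,2].max() if len(q) else '')
# surroundings heights
for Q,o in((P,ok),(P2,ok2)):
  for n,x,y,r in [('gauge',.545,-.01,.06),('fork',.48,-.36,.07),('or1',.37,-.33,.05),('pink',.57,.22,.06)]:
    q=near(Q,o,x,y,r,.006,.2); print(n,q.min(0).round(3),q.max(0).round(3))
```

```text
bench z near m 0.00031144842141206386 0.0009730536541234791
xl (0.6392, 0.0874, 0.1206) [0.0148 0.0201]
xl (0.6371, 0.0884, 0.1168) [0.0158 0.022 ]
l (0.6427, -0.0868, 0.1043) [0.0151 0.0205]
l (0.6428, -0.0891, 0.1) [0.0161 0.0223]
m (0.4511, -0.0123, 0.0841) [0.0154 0.0201]
m (0.4506, -0.0108, 0.0817) [0.0167 0.0226]
s (0.4451, 0.1872, 0.0669) [0.0159 0.0196]
s (0.4456, 0.1884, 0.0643) [0.0171 0.0233]
0.155 (0.438, -0.2157, 0.0341) 133 0.16466879701008186
0.155 (0.4376, -0.215, 0.0339) 83 0.16688233963645516
0.14 (0.4368, -0.2158, 0.0344) 142 0.15991336318950744
0.14 (0.4362, -0.2144, 0.0316) 22 0.15986695491401015
0.122 (0.438, -0.2175, 0.0531) 228 0.1359228082463082
0.122 (0.4374, -0.2162, 0.0524) 154 0.13446129694024034
0.09 (0.4393, -0.2166, 0.0705) 322 0.10986984811198353
0.09 (0.4383, -0.216, 0.0698) 172 0.10560675481834858
0.064 (0.4324, -0.2217, 0.0571) 72 0.07708907458591618
0.064 (0.4196, -0.1875, 0.0002) 1 0.0759940342664649
0.045 (0.4381, -0.2175, 0.0731) 173 0.057972072294649624
0.045 (0.4375, -0.2162, 0.0739) 30 0.057613851237604985
gauge [ 0.485 -0.055  0.006] [0.595 0.049 0.019]
fork [ 0.446 -0.428  0.006] [ 0.55  -0.304  0.122]
or1 [ 0.343 -0.373  0.006] [ 0.411 -0.302  0.039]
pink [0.531 0.18  0.006] [0.617 0.266 0.081]
gauge [ 0.487 -0.058  0.006] [0.602 0.049 0.024]
fork [ 0.413 -0.427  0.006] [ 0.549 -0.301  0.127]
or1 [ 0.326 -0.371  0.006] [ 0.409 -0.284  0.042]
pink [0.533 0.179 0.006] [0.617 0.266 0.084]
```

>>> play_rows:
  steps:
    - {"az": -7.7}
    - {"az": -7.7}
    - {"dx": 25,"dy": 27.5,"dz": -4}
    - {"dx": 25,"dy": 27.5,"dz": -4}
    - {"dx": 25,"dy": 27.5,"dz": -4}
    - {"dx": 25,"dy": 27.5}
    - {"dx": 25,"dy": 27.5}
    - {"dx": 25,"dy": 27.5}
    - {"dx": 25,"dy": 27.5}
    - {"dx": 25,"dy": 27.5}
    - {"dx": 25,"dy": 27.5}
    - {"dx": 25,"dy": 27.5}
    - {"dx": 25,"dy": 27.5}
    - {"dy": 30}
    - {"dy": 30}
    - {"dy": 30}
    - {"dy": 30}
    - {"dy": 30}

```text
invalid input at $.steps[0]: expected keys ax, ay, az, dx, dy, dz, claw
```

Run:
```python
from h import *
s=sense(); print(s['tcp_pos'],np.round(s['ee_rot'],4).tolist(),s['time_s'],s['joints'],s['wrist_force'])
```

```text
[0.1652918  0.60230501 0.23570143] [[0.9643, -0.2647, -0.0003], [-0.2647, -0.9643, -0.0017], [0.0002, 0.0017, -1.0]] 0.15 [ 8.94703196e+01  2.20823301e+01  3.97844205e-01 -1.75481070e-02
 -6.84120185e+01 -1.48143135e+01] [0.71551985 0.35107692 0.06616041]
```

All keys are needed in every row.

>>> play_rows:
  steps:
    - {"ax": 0,"ay": 0,"az": -7.7,"dx": 0,"dy": 0,"dz": 0,"claw": 87}
    - {"ax": 0,"ay": 0,"az": -7.7,"dx": 0,"dy": 0,"dz": 0,"claw": 87}
    - {"ax": 0,"ay": 0,"az": 0,"dx": 25,"dy": 27.5,"dz": -4,"claw": 87}
    - {"ax": 0,"ay": 0,"az": 0,"dx": 25,"dy": 27.5,"dz": -4,"claw": 87}
    - {"ax": 0,"ay": 0,"az": 0,"dx": 25,"dy": 27.5,"dz": -4,"claw": 87}
    - {"ax": 0,"ay": 0,"az": 0,"dx": 25,"dy": 27.5,"dz": 0,"claw": 87}
    - {"ax": 0,"ay": 0,"az": 0,"dx": 25,"dy": 27.5,"dz": 0,"claw": 87}
    - {"ax": 0,"ay": 0,"az": 0,"dx": 25,"dy": 27.5,"dz": 0,"claw": 87}
    - {"ax": 0,"ay": 0,"az": 0,"dx": 25,"dy": 27.5,"dz": 0,"claw": 87}
    - {"ax": 0,"ay": 0,"az": 0,"dx": 25,"dy": 27.5,"dz": 0,"claw": 87}
    - {"ax": 0,"ay": 0,"az": 0,"dx": 25,"dy": 27.5,"dz": 0,"claw": 87}
    - {"ax": 0,"ay": 0,"az": 0,"dx": 25,"dy": 27.5,"dz": 0,"claw": 87}
    - {"ax": 0,"ay": 0,"az": 0,"dx": 25,"dy": 27.5,"dz": 0,"claw": 87}
    - {"ax": 0,"ay": 0,"az": 0,"dx": 0,"dy": 30,"dz": 0,"claw": 87}
    - {"ax": 0,"ay": 0,"az": 0,"dx": 0,"dy": 30,"dz": 0,"claw": 87}
    - {"ax": 0,"ay": 0,"az": 0,"dx": 0,"dy": 30,"dz": 0,"claw": 87}
    - {"ax": 0,"ay": 0,"az": 0,"dx": 0,"dy": 30,"dz": 0,"claw": 87}
    - {"ax": 0,"ay": 0,"az": 0,"dx": 0,"dy": 30,"dz": 0,"claw": 87}

```text
time_s: 1.95
tcp_pos: [0.4404, 0.1492, 0.2484]
ee_rot: [[1.0, 0.001, -0.0], [0.001, -1.0, -0.0], [-0.0, 0.0, -1.0]]
wrist_force: [0.9, -0.0, 0.5]
gripper_width: 1.001
gripper_force: 0.0
```

Run:
```python
from h import *
s=sense(); print(s['tcp_pos'],np.round(s['ee_rot'],4).tolist(),s['time_s'],s['joints'],s['wrist_force'])
```

```text
[0.44042601 0.14916651 0.24837246] [[1.0, 0.0011, -0.0004], [0.0011, -1.0, -0.0001], [-0.0004, 0.0001, -1.0]] 1.95 [ 3.88044995e+01  5.71255447e+00 -1.98245360e+01 -9.59780889e-03
 -6.44851901e+01  5.12633071e+01] [ 0.90016066 -0.03456392  0.51900427]
```

>>> play_rows:
  steps:
    - {"ax": 0,"ay": 0,"az": 0,"dx": 0,"dy": 36,"dz": 0,"claw": 87}
    - {"ax": 0,"ay": 0,"az": 0,"dx": 0,"dy": 36,"dz": 0,"claw": 87}
    - {"ax": 0,"ay": 0,"az": 0,"dx": 0,"dy": 36,"dz": 0,"claw": 87}
    - {"ax": 0,"ay": 0,"az": 0,"dx": 0,"dy": 36,"dz": 0,"claw": 87}
    - {"ax": 0,"ay": 0,"az": 0,"dx": 0,"dy": 36,"dz": 0,"claw": 87}
    - {"ax": 0,"ay": 0,"az": 0,"dx": 0,"dy": 36,"dz": 0,"claw": 87}
    - {"ax": 0,"ay": 0,"az": 0,"dx": 0,"dy": 36,"dz": 0,"claw": 87}
    - {"ax": 0,"ay": 0,"az": 0,"dx": 0,"dy": 36,"dz": 0,"claw": 87}
    - {"ax": 0,"ay": 0,"az": 0,"dx": 0,"dy": 36,"dz": 0,"claw": 87}
    - {"ax": 0,"ay": 0,"az": 0,"dx": -3,"dy": 40,"dz": 0,"claw": 87}
    - {"ax": 0,"ay": 0,"az": 0,"dx": 0,"dy": 0,"dz": 0,"claw": 87}
    - {"ax": 0,"ay": 0,"az": 0,"dx": 0,"dy": 0,"dz": 0,"claw": 87}

```text
time_s: 3.15
tcp_pos: [0.4376, -0.2142, 0.248]
ee_rot: [[1.0, -0.001, -0.001], [-0.001, -1.0, 0.0], [-0.001, -0.0, -1.0]]
wrist_force: [0.4, 1.0, 0.4]
gripper_width: 1.0
gripper_force: 0.0
```

Run:
```python
from h import *
c=grab('wrist','w1'); s=sense(); print(s['tcp_pos'],s['wrist_force'],c['xyz'])
v,u=np.mgrid[:420,:560]; x=(u-c['cx'])/c['fx']; y=(v-c['cy'])/c['fy']; t=np.hypot(x,y)+1e-9
d=np.stack([x/t*np.tan(t),y/t*np.tan(t),np.ones_like(t)],-1)*c['range_z'][...,None]
P=d@c['rotation'].T+c['xyz']
for z0,z1,R in [(.155,.172,.025),(.122,.136,.035),(.09,.108,.045)]:
    q=P[(np.hypot(P[...,0]-.4373,P[...,1]+.216)<R)&(P[...,2]>z0)&(P[...,2]<z1)]
    print(z0,len(q),circ(q) if len(q) else '')
```

```text
[ 0.43781938 -0.21343742  0.24822309] [0.16765367 0.43827477 0.48902965] [ 0.51100956 -0.21363746  0.39607993]
0.155 1051 (0.44, -0.214, 0.034)
0.122 1293 (0.4399, -0.2151, 0.0524)
0.09 1247 (0.4412, -0.2148, 0.0705)
```

View pics/w1.png

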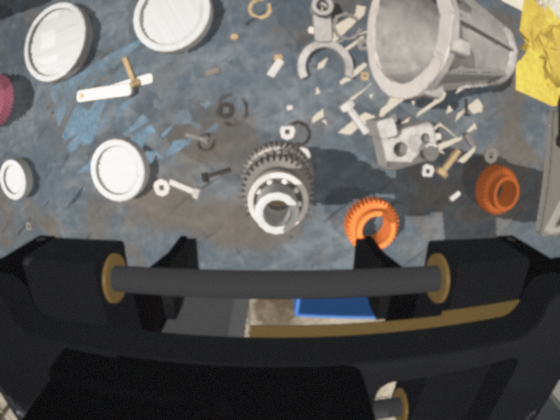

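The wrist view shows the bush top at (278,213), sitting on the bearing and dark gear, with the nests at left and the fork far off at (325,50). All three cameras agree to about 2 mm, so I descend on the bush.

>>> play_rows:
  steps:
    - {"ax": 0,"ay": 0,"az": 0,"dx": 1,"dy": 1,"dz": 25,"claw": 60}
    - {"ax": 0,"ay": 0,"az": 0,"dx": 0,"dy": 0,"dz": 25,"claw": 60}
    - {"ax": 0,"ay": 0,"az": 0,"dx": 0,"dy": 0,"dz": 20,"claw": 60}
    - {"ax": 0,"ay": 0,"az": 0,"dx": 0,"dy": 0,"dz": 15,"claw": 60}
    - {"ax": 0,"ay": 0,"az": 0,"dx": 0,"dy": 0,"dz": 10,"claw": 60}
    - {"ax": 0,"ay": 0,"az": 0,"dx": 0,"dy": 0,"dz": 0,"claw": 60}
    - {"ax": 0,"ay": 0,"az": 0,"dx": 0,"dy": 0,"dz": 0,"claw": 45}
    - {"ax": 0,"ay": 0,"az": 0,"dx": 0,"dy": 0,"dz": 0,"claw": 40}
    - {"ax": 0,"ay": 0,"az": 0,"dx": 0,"dy": 0,"dz": 0,"claw": 20}
    - {"ax": 0,"ay": 0,"az": 0,"dx": 0,"dy": 0,"dz": 0,"claw": 20}
    - {"ax": 0,"ay": 0,"az": 0,"dx": 0,"dy": 0,"dz": 0,"claw": 20}
    - {"ax": 0,"ay": 0,"az": 0,"dx": 0,"dy": 0,"dz": 0,"claw": 20}
    - {"ax": 0,"ay": 0,"az": 0,"dx": 0,"dy": 0,"dz": 0,"claw": 20}

```text
time_s: 4.5
tcp_pos: [0.4394, -0.2147, 0.1541]
ee_rot: [[1.0, 0.001, 0.001], [0.001, -1.0, -0.0], [0.001, 0.0, -1.0]]
wrist_force: [-0.6, 0.6, 3.5]
gripper_width: 0.387
gripper_force: 30.0
```

>>> play_rows:
  steps:
    - {"ax": 0,"ay": 0,"az": 0,"dx": 0,"dy": 0,"dz": -8,"claw": 20}
    - {"ax": 0,"ay": 0,"az": 0,"dx": 0,"dy": 0,"dz": -16,"claw": 20}
    - {"ax": 0,"ay": 0,"az": 0,"dx": 0,"dy": 0,"dz": -16,"claw": 20}
    - {"ax": 0,"ay": 0,"az": 0,"dx": 0,"dy": -10,"dz": -10,"claw": 20}
    - {"ax": 0,"ay": 0,"az": 0,"dx": 2,"dy": -22,"dz": 0,"claw": 20}
    - {"ax": 0,"ay": 0,"az": 0,"dx": 2,"dy": -33,"dz": 0,"claw": 20}
    - {"ax": 0,"ay": 0,"az": 0,"dx": 2,"dy": -33,"dz": 0,"claw": 20}
    - {"ax": 0,"ay": 0,"az": 0,"dx": 2,"dy": -33,"dz": 0,"claw": 20}
    - {"ax": 0,"ay": 0,"az": 0,"dx": 0,"dy": -33,"dz": 0,"claw": 20}
    - {"ax": 0,"ay": 0,"az": 0,"dx": 0,"dy": -33,"dz": 0,"claw": 20}
    - {"ax": 0,"ay": 0,"az": 0,"dx": 0,"dy": -33,"dz": 0,"claw": 20}
    - {"ax": 0,"ay": 0,"az": 0,"dx": 0,"dy": -33,"dz": 0,"claw": 20}
    - {"ax": 0,"ay": 0,"az": 0,"dx": 0,"dy": -33,"dz": 0,"claw": 20}
    - {"ax": 0,"ay": 0,"az": 0,"dx": 0,"dy": -33,"dz": 0,"claw": 20}
    - {"ax": 0,"ay": 0,"az": 0,"dx": 0,"dy": -33,"dz": 0,"claw": 20}
    - {"ax": 0,"ay": 0,"az": 0,"dx": 0,"dy": -26,"dz": 0,"claw": 20}
    - {"ax": 0,"ay": 0,"az": 0,"dx": 0,"dy": -15,"dz": 0,"claw": 20}
    - {"ax": 0,"ay": 0,"az": 0,"dx": 0,"dy": 0,"dz": 0,"claw": 20}
    - {"ax": 0,"ay": 0,"az": 0,"dx": 0,"dy": 0,"dz": 0,"claw": 20}

```text
time_s: 6.4
tcp_pos: [0.4462, 0.1881, 0.2032]
ee_rot: [[1.0, 0.001, -0.001], [0.001, -1.0, -0.001], [-0.001, 0.001, -1.0]]
wrist_force: [0.8, 0.9, -0.3]
gripper_width: 0.389
gripper_force: 30.0
```

```bash
cat >> h.py <<'E'
def wpts(c):
    v,u=np.mgrid[:420,:560]; x=(u-c['cx'])/c['fx']; y=(v-c['cy'])/c['fy']; t=np.hypot(x,y)+1e-9
    d=np.stack([x/t*np.tan(t),y/t*np.tan(t),np.ones_like(t)],-1)*c['range_z'][...,None]
    return d@c['rotation'].T+c['xyz']
def near(P,x,y,r,z0,z1): return P[(np.hypot(P[...,0]-x,P[...,1]-y)<r)&(P[...,2]>z0)&(P[...,2]<z1)]
E
python3 - <<'E'
from h import *
s=sense(); print(s['tcp_pos'],s['gripper_width'])
x,y,z=s['tcp_pos']
for n,f in (('wrist',wpts),('top',pts),('scene',pts)):
    c=grab(n,n+'2'); P=f(c)
    q=near(P,.4455,.188,.04,.012,.03); b=near(P,x,y,.024,z-.035,z+.02)
    print(n,'nest',circ(q) if len(q) else '',len(q),'bush',circ(b) if len(b) else '',len(b),b[:,2].min() if len(b) else '')
E
```

```text
[0.44616751 0.18814814 0.20323073] 0.3885555425117693
wrist nest (0.4476, 0.1897, 0.0642) 2814 bush (0.4516, 0.1884, 0.0448) 3335 0.1782892133206428
top nest (0.4452, 0.1869, 0.0619) 41 bush (0.4499, 0.1926, 0.0222) 10 0.18272544554764392
scene nest (0.4452, 0.1873, 0.0658) 249 bush (0.4409, 0.1874, 0.0467) 173 0.17791005580309338
```

View pics/wrist2.png

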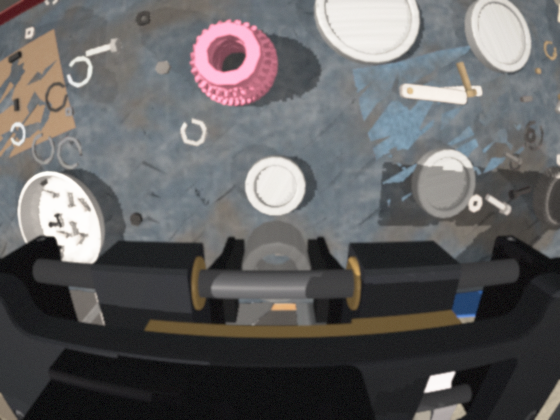

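The wrist view shows the bush held between the fingers at (275,250), with the small nest below at (275,185). They are aligned within 1–2 mm, so I lower it.

>>> play_rows:
  steps:
    - {"ax": 0,"ay": 0,"az": 0,"dx": 0,"dy": 0,"dz": 15,"claw": 20}
    - {"ax": 0,"ay": 0,"az": 0,"dx": 0,"dy": 0,"dz": 25,"claw": 20}
    - {"ax": 0,"ay": 0,"az": 0,"dx": 0,"dy": 0,"dz": 25,"claw": 20}
    - {"ax": 0,"ay": 0,"az": 0,"dx": 0,"dy": 0,"dz": 25,"claw": 20}
    - {"ax": 0,"ay": 0,"az": 0,"dx": 0,"dy": 0,"dz": 25,"claw": 20}
    - {"ax": 0,"ay": 0,"az": 0,"dx": 0,"dy": 0,"dz": 20,"claw": 20}
    - {"ax": 0,"ay": 0,"az": 0,"dx": 0,"dy": 0,"dz": 15,"claw": 20}
    - {"ax": 0,"ay": 0,"az": 0,"dx": 0,"dy": 0,"dz": 6,"claw": 20}
    - {"ax": 0,"ay": 0,"az": 0,"dx": 0,"dy": 0,"dz": 3,"claw": 20}
    - {"ax": 0,"ay": 0,"az": 0,"dx": 0,"dy": 0,"dz": 3,"claw": 20}
    - {"ax": 0,"ay": 0,"az": 0,"dx": 0,"dy": 0,"dz": 0,"claw": 20}
    - {"ax": 0,"ay": 0,"az": 0,"dx": 0,"dy": 0,"dz": 0,"claw": 20}

```text
time_s: 7.75
tcp_pos: [0.4471, 0.1887, 0.0422]
ee_rot: [[1.0, 0.001, 0.001], [0.001, -1.0, 0.001], [0.001, -0.001, -1.0]]
wrist_force: [-0.7, 0.8, -1.8]
gripper_width: 0.387
gripper_force: 30.0
```

>>> play_rows:
  steps:
    - {"ax": 0,"ay": 0,"az": 0,"dx": 0,"dy": 0,"dz": 1.5,"claw": 20}
    - {"ax": 0,"ay": 0,"az": 0,"dx": 0,"dy": 0,"dz": 1,"claw": 20}
    - {"ax": 0,"ay": 0,"az": 0,"dx": 0,"dy": 0,"dz": 0,"claw": 20}
    - {"ax": 0,"ay": 0,"az": 0,"dx": 0,"dy": 0,"dz": 0,"claw": 20}

```text
time_s: 8.15
tcp_pos: [0.4468, 0.1886, 0.0392]
ee_rot: [[1.0, 0.001, 0.0], [0.001, -1.0, 0.0], [0.0, -0.0, -1.0]]
wrist_force: [-0.8, 0.7, -0.3]
gripper_width: 0.39
gripper_force: 30.0
```

>>> play_rows:
  steps:
    - {"ax": 0,"ay": 0,"az": 0,"dx": 0,"dy": 0,"dz": 0.7,"claw": 20}
    - {"ax": 0,"ay": 0,"az": 0,"dx": 0,"dy": 0,"dz": 0,"claw": 20}
    - {"ax": 0,"ay": 0,"az": 0,"dx": 0,"dy": 0,"dz": 0,"claw": 20}

```text
time_s: 8.45
tcp_pos: [0.4469, 0.1886, 0.0391]
ee_rot: [[1.0, 0.001, 0.0], [0.001, -1.0, 0.0], [0.0, -0.0, -1.0]]
wrist_force: [-2.5, -0.1, 6.0]
gripper_width: 0.387
gripper_force: 30.0
```

Contact at 6 N, so I release and go up.

>>> play_rows:
  steps:
    - {"ax": 0,"ay": 0,"az": 0,"dx": 0,"dy": 0,"dz": 0,"claw": 38}
    - {"ax": 0,"ay": 0,"az": 0,"dx": 0,"dy": 0,"dz": 0,"claw": 50}
    - {"ax": 0,"ay": 0,"az": 0,"dx": 0,"dy": 0,"dz": 0,"claw": 60}
    - {"ax": 0,"ay": 0,"az": 0,"dx": 0,"dy": 0,"dz": 0,"claw": 60}
    - {"ax": 0,"ay": 0,"az": 0,"dx": 0,"dy": 0,"dz": -10,"claw": 60}
    - {"ax": 0,"ay": 0,"az": 0,"dx": 0,"dy": 0,"dz": -20,"claw": 70}
    - {"ax": 0,"ay": 0,"az": 0,"dx": 0,"dy": 0,"dz": -30,"claw": 70}
    - {"ax": 0,"ay": 0,"az": 0,"dx": 0,"dy": 0,"dz": -30,"claw": 70}
    - {"ax": 0,"ay": 0,"az": 0,"dx": 0,"dy": 0,"dz": -30,"claw": 70}
    - {"ax": 0,"ay": 0,"az": 0,"dx": 0,"dy": 0,"dz": -30,"claw": 70}
    - {"ax": 0,"ay": 0,"az": 0,"dx": 0,"dy": 15,"dz": -10,"claw": 70}
    - {"ax": 0,"ay": 0,"az": 0,"dx": 0,"dy": 30,"dz": 0,"claw": 70}
    - {"ax": 0,"ay": 0,"az": 0,"dx": 0,"dy": 30,"dz": 0,"claw": 70}
    - {"ax": 0,"ay": 0,"az": 0,"dx": 0,"dy": 30,"dz": 0,"claw": 70}
    - {"ax": 0,"ay": 0,"az": 0,"dx": 0,"dy": 30,"dz": 0,"claw": 70}

```text
time_s: 9.95
tcp_pos: [0.4459, 0.0516, 0.1981]
ee_rot: [[1.0, 0.001, -0.001], [0.001, -1.0, -0.0], [-0.001, 0.0, -1.0]]
wrist_force: [0.9, -0.8, -0.4]
gripper_width: 0.805
gripper_force: 0.0
```

```bash
cat > chk.py <<'E'
from h import *; import sys
tag=sys.argv[1]; s=sense(); print(s['tcp_pos'],s['time_s'],s['wrist_force'])
N=dict(s=(.4458,.1882,.032),m=(.451,-.0112,.041),l=(.643,-.088,.05),xl=(.638,.0888,.058))
for n,f in (('wrist',wpts),('top',pts),('scene',pts)):
    c=grab(n,n+tag); P=f(c)
    for a in sys.argv[2:]:
        k,z0,z1,r=a.split(','); x,y,R=N[k] if k in N else (.4375,-.2155,.05)
        q=near(P,x,y,float(r),float(z0),float(z1)); print(n,a,circ(q) if len(q)>4 else '',len(q),np.percentile(q[:,2],[50,97]).round(4) if len(q) else '')
E
python3 chk.py 3 s,.012,.03,.04 s,.035,.06,.03 pile,.12,.14,.05
```

```text
[0.44589462 0.05160232 0.19807259] 9.95 [ 0.8875547  -0.75686687 -0.36775758]
wrist s,.012,.03,.04 (0.4478, 0.1893, 0.0646) 1625 [0.0185 0.0273]
wrist s,.035,.06,.03 (0.4476, 0.189, 0.0343) 711 [0.0471 0.0489]
wrist pile,.12,.14,.05 (0.4392, -0.2135, 0.0535) 1097 [0.127  0.1295]
top s,.012,.03,.04  0 
top s,.035,.06,.03  0 
top pile,.12,.14,.05 (0.4374, -0.2161, 0.052) 232 [0.1281 0.1322]
scene s,.012,.03,.04 (0.445, 0.187, 0.0651) 206 [0.0175 0.0287]
scene s,.035,.06,.03 (0.4456, 0.1875, 0.0391) 108 [0.0443 0.0488]
scene pile,.12,.14,.05 (0.4393, -0.2174, 0.0552) 341 [0.1272 0.1301]
```

The bush sits with its top at 48 mm, centred within 1 mm. Next is the bearing.

>>> play_rows:
  steps:
    - {"ax": 0,"ay": 0,"az": 0,"dx": -1,"dy": 33,"dz": 0,"claw": 75}
    - {"ax": 0,"ay": 0,"az": 0,"dx": -1,"dy": 33,"dz": 0,"claw": 75}
    - {"ax": 0,"ay": 0,"az": 0,"dx": -1,"dy": 33,"dz": 0,"claw": 75}
    - {"ax": 0,"ay": 0,"az": 0,"dx": -1,"dy": 33,"dz": 0,"claw": 75}
    - {"ax": 0,"ay": 0,"az": 0,"dx": -1,"dy": 33,"dz": 0,"claw": 75}
    - {"ax": 0,"ay": 0,"az": 0,"dx": -1,"dy": 33,"dz": 0,"claw": 75}
    - {"ax": 0,"ay": 0,"az": 0,"dx": -1,"dy": 33,"dz": 0,"claw": 75}
    - {"ax": 0,"ay": 0,"az": 0,"dx": 0,"dy": 25,"dz": 0,"claw": 75}
    - {"ax": 0,"ay": 0,"az": 0,"dx": 0,"dy": 11,"dz": 0,"claw": 75}
    - {"ax": 0,"ay": 0,"az": 0,"dx": 0,"dy": 0,"dz": 15,"claw": 75}
    - {"ax": 0,"ay": 0,"az": 0,"dx": 0,"dy": 0,"dz": 20,"claw": 75}
    - {"ax": 0,"ay": 0,"az": 0,"dx": 0,"dy": 0,"dz": 15,"claw": 75}
    - {"ax": 0,"ay": 0,"az": 0,"dx": 0,"dy": 0,"dz": 8,"claw": 75}
    - {"ax": 0,"ay": 0,"az": 0,"dx": 0,"dy": 0,"dz": 3,"claw": 75}
    - {"ax": 0,"ay": 0,"az": 0,"dx": 0,"dy": 0,"dz": 0,"claw": 70}
    - {"ax": 0,"ay": 0,"az": 0,"dx": 0,"dy": 0,"dz": 0,"claw": 70}

```text
time_s: 11.7
tcp_pos: [0.4407, -0.2135, 0.138]
ee_rot: [[1.0, 0.002, 0.001], [0.002, -1.0, -0.0], [0.001, 0.0, -1.0]]
wrist_force: [0.3, 0.4, 0.3]
gripper_width: 0.816
gripper_force: 0.0
```

>>> play_rows:
  steps:
    - {"ax": 0,"ay": 0,"az": 0,"dx": -2,"dy": 2,"dz": 3.3,"claw": 70}
    - {"ax": 0,"ay": 0,"az": 0,"dx": 0,"dy": 0,"dz": 0,"claw": 60}
    - {"ax": 0,"ay": 0,"az": 0,"dx": 0,"dy": 0,"dz": 0,"claw": 56}
    - {"ax": 0,"ay": 0,"az": 0,"dx": 0,"dy": 0,"dz": 0,"claw": 40}
    - {"ax": 0,"ay": 0,"az": 0,"dx": 0,"dy": 0,"dz": 0,"claw": 40}
    - {"ax": 0,"ay": 0,"az": 0,"dx": 0,"dy": 0,"dz": 0,"claw": 40}
    - {"ax": 0,"ay": 0,"az": 0,"dx": 0,"dy": 0,"dz": 0,"claw": 40}

```text
time_s: 12.4
tcp_pos: [0.4382, -0.2156, 0.1342]
ee_rot: [[1.0, 0.001, 0.0], [0.001, -1.0, -0.0], [0.0, 0.0, -1.0]]
wrist_force: [0.2, 0.2, 1.2]
gripper_width: 0.573
gripper_force: 30.0
```

The width reads 49.9 mm instead of 52, so I lift a little and look.

>>> play_rows:
  steps:
    - {"ax": 0,"ay": 0,"az": 0,"dx": 0,"dy": 0,"dz": -2,"claw": 40}
    - {"ax": 0,"ay": 0,"az": 0,"dx": 0,"dy": 0,"dz": -5,"claw": 40}
    - {"ax": 0,"ay": 0,"az": 0,"dx": 0,"dy": 0,"dz": -10,"claw": 40}
    - {"ax": 0,"ay": 0,"az": 0,"dx": 0,"dy": 0,"dz": -10,"claw": 40}
    - {"ax": 0,"ay": 0,"az": 0,"dx": 0,"dy": 0,"dz": 0,"claw": 40}

```text
time_s: 12.9
tcp_pos: [0.4395, -0.2158, 0.1631]
ee_rot: [[1.0, 0.001, 0.004], [0.001, -1.0, -0.001], [0.004, 0.001, -1.0]]
wrist_force: [-0.3, 0.1, -1.6]
gripper_width: 0.573
gripper_force: 30.0
```

Run:
```python
from h import *
c=grab('scene','s4'); w=grab('wrist','w4')
a=cv2.resize(c['frame'][215:315,225:345],(500,417),interpolation=cv2.INTER_CUBIC)
cv2.imwrite('pics/c4.png',np.hstack([a,w['frame'][130:330,205:345].repeat(2,0).repeat(2,1)[:417] if 0 else cv2.resize(w['frame'][150:300,225:330],(292,417))]))
```

```text
(no output)
```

View pics/c4.png

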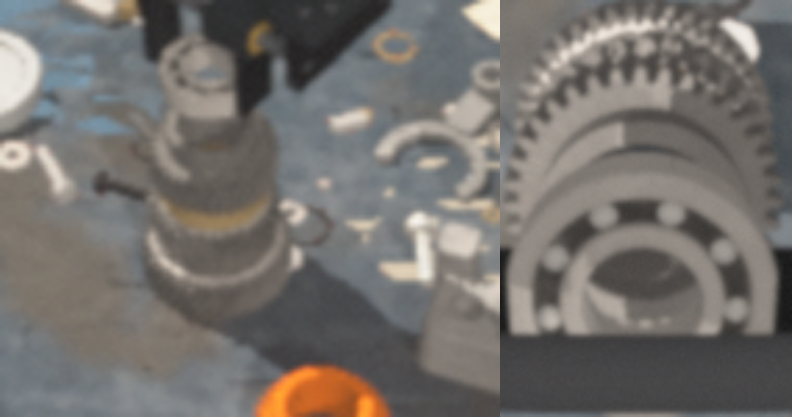

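The bearing is held level at crop (205,75) and the gear stays on the pile. Moving to nest m.

>>> play_rows:
  steps:
    - {"ax": 0,"ay": 0,"az": 0,"dx": 1,"dy": -15,"dz": 0,"claw": 40}
    - {"ax": 0,"ay": 0,"az": 0,"dx": 2,"dy": -30,"dz": 0,"claw": 40}
    - {"ax": 0,"ay": 0,"az": 0,"dx": 3,"dy": -35,"dz": 0,"claw": 40}
    - {"ax": 0,"ay": 0,"az": 0,"dx": 3,"dy": -35,"dz": 0,"claw": 40}
    - {"ax": 0,"ay": 0,"az": 0,"dx": 3,"dy": -35,"dz": 0,"claw": 40}
    - {"ax": 0,"ay": 0,"az": 0,"dx": 1,"dy": -30,"dz": 0,"claw": 40}
    - {"ax": 0,"ay": 0,"az": 0,"dx": 0,"dy": -25,"dz": 0,"claw": 40}
    - {"ax": 0,"ay": 0,"az": 0,"dx": 0,"dy": 0,"dz": 10,"claw": 40}
    - {"ax": 0,"ay": 0,"az": 0,"dx": 0,"dy": 0,"dz": 20,"claw": 40}
    - {"ax": 0,"ay": 0,"az": 0,"dx": 0,"dy": 0,"dz": 25,"claw": 40}
    - {"ax": 0,"ay": 0,"az": 0,"dx": 0,"dy": 0,"dz": 25,"claw": 40}
    - {"ax": 0,"ay": 0,"az": 0,"dx": 0,"dy": 0,"dz": 20,"claw": 40}
    - {"ax": 0,"ay": 0,"az": 0,"dx": 0,"dy": 0,"dz": 10,"claw": 40}
    - {"ax": 0,"ay": 0,"az": 0,"dx": 0,"dy": 0,"dz": 0,"claw": 40}
    - {"ax": 0,"ay": 0,"az": 0,"dx": 0,"dy": 0,"dz": 0,"claw": 40}

```text
time_s: 14.5
tcp_pos: [0.4514, -0.0106, 0.0514]
ee_rot: [[1.0, 0.001, 0.001], [0.001, -1.0, -0.0], [0.001, 0.0, -1.0]]
wrist_force: [0.2, -0.2, -1.6]
gripper_width: 0.577
gripper_force: 30.0
```

```bash
python3 chk.py 5 m,.012,.028,.05 m,.038,.062,.032
python3 - <<'E'
from h import *
c=load('wrist5'); cv2.imwrite('pics/c5.png',cv2.resize(c['frame'][130:290,180:380],(750,600)))
E
```

```text
[ 0.45142617 -0.01060676  0.05139113] 14.5 [ 0.19977527 -0.22592776 -1.58163337]
wrist m,.012,.028,.05 (0.4552, -0.009, 0.0815) 5610 [0.0173 0.0198]
wrist m,.038,.062,.032 (0.457, -0.0111, 0.061) 4657 [0.0456 0.058 ]
top m,.012,.028,.05 (0.4171, -0.0097, 0.0394) 36 [0.0189 0.0239]
top m,.038,.062,.032  4 [0.0459 0.0486]
scene m,.012,.028,.05 (0.4498, -0.0117, 0.0824) 308 [0.0158 0.0204]
scene m,.038,.062,.032 (0.4479, -0.0121, 0.063) 168 [0.0451 0.0596]
```

View pics/c5.png

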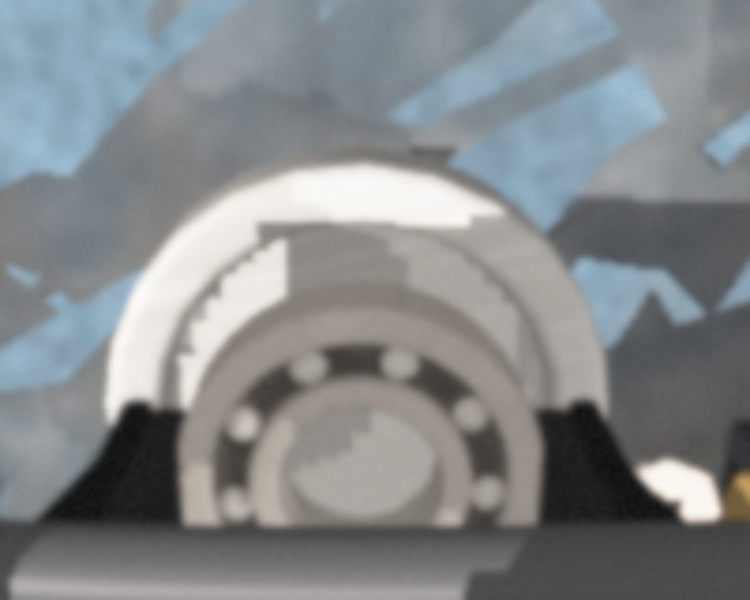

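The bearing at (362,430) is centred sideways over the nest at (357,400). I'll check fore-aft from the leading edges.

Run:
```python
from h import *
P=wpts(load('wrist5'))
for lo,hi in ((.0155,.022),(.038,.047),(.042,.047)):
    q=near(P,.4535,-.010,.05,lo,hi); q=q[abs(q[:,1]+.010)<.006]; print(lo,np.percentile(q[:,0],[99,100]),len(q))
```

```text
0.0155 [0.49331688 0.49351545] 369
0.038 [0.4788836  0.47911146] 771
0.042 [0.47883059 0.47911146] 711
```

Aligned within 0.5 mm; lower it.

>>> play_rows:
  steps:
    - {"ax": 0,"ay": 0,"az": 0,"dx": 0,"dy": 0,"dz": 8,"claw": 40}
    - {"ax": 0,"ay": 0,"az": 0,"dx": 0,"dy": 0,"dz": 4,"claw": 40}
    - {"ax": 0,"ay": 0,"az": 0,"dx": 0,"dy": 0,"dz": 2,"claw": 40}
    - {"ax": 0,"ay": 0,"az": 0,"dx": 0,"dy": 0,"dz": 1.5,"claw": 40}
    - {"ax": 0,"ay": 0,"az": 0,"dx": 0,"dy": 0,"dz": 0,"claw": 40}
    - {"ax": 0,"ay": 0,"az": 0,"dx": 0,"dy": 0,"dz": 0,"claw": 40}

```text
time_s: 15.25
tcp_pos: [0.451, -0.0105, 0.0355]
ee_rot: [[1.0, 0.001, 0.0], [0.001, -1.0, -0.0], [0.0, 0.0, -1.0]]
wrist_force: [-0.4, 0.6, -1.6]
gripper_width: 0.575
gripper_force: 30.0
```

>>> play_rows:
  steps:
    - {"ax": 0,"ay": 0,"az": 0,"dx": 0,"dy": 0,"dz": 1.3,"claw": 40}
    - {"ax": 0,"ay": 0,"az": 0,"dx": 0,"dy": 0,"dz": 0,"claw": 40}
    - {"ax": 0,"ay": 0,"az": 0,"dx": 0,"dy": 0,"dz": 0,"claw": 40}

```text
time_s: 15.55
tcp_pos: [0.4509, -0.0105, 0.0343]
ee_rot: [[1.0, 0.001, -0.0], [0.001, -1.0, -0.0], [-0.0, 0.0, -1.0]]
wrist_force: [0.2, 0.1, -2.7]
gripper_width: 0.575
gripper_force: 30.0
```

>>> play_rows:
  steps:
    - {"ax": 0,"ay": 0,"az": 0,"dx": 0,"dy": 0,"dz": 0.5,"claw": 40}
    - {"ax": 0,"ay": 0,"az": 0,"dx": 0,"dy": 0,"dz": 0,"claw": 40}
    - {"ax": 0,"ay": 0,"az": 0,"dx": 0,"dy": 0,"dz": 0,"claw": 40}

```text
time_s: 15.85
tcp_pos: [0.451, -0.0105, 0.0342]
ee_rot: [[1.0, 0.001, 0.0], [0.001, -1.0, -0.0], [0.0, 0.0, -1.0]]
wrist_force: [-1.8, 0.1, 5.3]
gripper_width: 0.571
gripper_force: 30.0
```

Contact. Release, rise and go back toward the pile.

>>> play_rows:
  steps:
    - {"ax": 0,"ay": 0,"az": 0,"dx": 0,"dy": 0,"dz": 0,"claw": 56}
    - {"ax": 0,"ay": 0,"az": 0,"dx": 0,"dy": 0,"dz": 0,"claw": 66}
    - {"ax": 0,"ay": 0,"az": 0,"dx": 0,"dy": 0,"dz": 0,"claw": 75}
    - {"ax": 0,"ay": 0,"az": 0,"dx": 0,"dy": 0,"dz": 0,"claw": 75}
    - {"ax": 0,"ay": 0,"az": 0,"dx": 0,"dy": 0,"dz": -10,"claw": 75}
    - {"ax": 0,"ay": 0,"az": 0,"dx": 0,"dy": 0,"dz": -25,"claw": 75}
    - {"ax": 0,"ay": 0,"az": 0,"dx": 0,"dy": 0,"dz": -30,"claw": 75}
    - {"ax": 0,"ay": 0,"az": 0,"dx": 0,"dy": 0,"dz": -30,"claw": 75}
    - {"ax": 0,"ay": 0,"az": 0,"dx": 0,"dy": 0,"dz": -30,"claw": 75}
    - {"ax": 0,"ay": 0,"az": 0,"dx": -3,"dy": 20,"dz": -5,"claw": 75}
    - {"ax": 0,"ay": 0,"az": 0,"dx": -5,"dy": 35,"dz": 0,"claw": 75}
    - {"ax": 0,"ay": 0,"az": 0,"dx": -5,"dy": 35,"dz": 0,"claw": 75}
    - {"ax": 0,"ay": 0,"az": 0,"dx": 0,"dy": 35,"dz": 0,"claw": 75}
    - {"ax": 0,"ay": 0,"az": 0,"dx": 0,"dy": 35,"dz": 0,"claw": 75}
    - {"ax": 0,"ay": 0,"az": 0,"dx": 0,"dy": 30,"dz": 0,"claw": 75}
    - {"ax": 0,"ay": 0,"az": 0,"dx": 0,"dy": 15,"dz": 0,"claw": 75}
    - {"ax": 0,"ay": 0,"az": 0,"dx": 0,"dy": 0,"dz": 0,"claw": 75}
    - {"ax": 0,"ay": 0,"az": 0,"dx": 0,"dy": 0,"dz": 0,"claw": 75}

```text
time_s: 17.65
tcp_pos: [0.4379, -0.2155, 0.1641]
ee_rot: [[1.0, 0.0, 0.0], [0.0, -1.0, 0.0], [0.0, -0.0, -1.0]]
wrist_force: [-0.5, 0.1, 0.3]
gripper_width: 0.867
gripper_force: 0.0
```

```bash
python3 chk.py 6 m,.012,.0215,.05 m,.024,.035,.032 pile,.108,.12,.05 pile,.092,.106,.05
```

```text
[ 0.43790531 -0.21554025  0.16405685] 17.65 [-0.53479509  0.14737938  0.34643192]
wrist m,.012,.0215,.05 (0.4527, -0.0097, 0.0834) 2281 [0.0183 0.0203]
wrist m,.024,.035,.032 (0.4523, -0.0099, 0.0535) 1366 [0.0282 0.03  ]
wrist pile,.108,.12,.05 (0.4411, -0.2148, 0.0507) 2103 [0.1137 0.115 ]
wrist pile,.092,.106,.05 (0.4406, -0.215, 0.071) 3151 [0.0997 0.1042]
top m,.012,.0215,.05  0 
top m,.024,.035,.032  0 
top pile,.108,.12,.05  0 
top pile,.092,.106,.05  1 [0.0937 0.0937]
scene m,.012,.0215,.05 (0.4507, -0.0116, 0.0847) 336 [0.0173 0.0204]
scene m,.024,.035,.032 (0.4517, -0.0115, 0.0544) 199 [0.0275 0.0308]
scene pile,.108,.12,.05 (0.4392, -0.2165, 0.0509) 177 [0.1126 0.1151]
scene pile,.092,.106,.05 (0.4395, -0.2164, 0.0708) 342 [0.0991 0.1048]
```

The bearing is seated: top at 29 mm, offset under 1 mm. Next is the single gear, with its hub top at 114 mm.

>>> play_rows:
  steps:
    - {"ax": 0,"ay": 0,"az": 0,"dx": 1,"dy": 0,"dz": 15,"claw": 75}
    - {"ax": 0,"ay": 0,"az": 0,"dx": 0,"dy": 0,"dz": 17,"claw": 75}
    - {"ax": 0,"ay": 0,"az": 0,"dx": 0,"dy": 0,"dz": 10,"claw": 75}
    - {"ax": 0,"ay": 0,"az": 0,"dx": 0,"dy": 0,"dz": 5.5,"claw": 70}
    - {"ax": 0,"ay": 0,"az": 0,"dx": 0,"dy": 0,"dz": 0,"claw": 65}
    - {"ax": 0,"ay": 0,"az": 0,"dx": 0,"dy": 0,"dz": 0,"claw": 58}
    - {"ax": 0,"ay": 0,"az": 0,"dx": 0,"dy": 0,"dz": 0,"claw": 53}
    - {"ax": 0,"ay": 0,"az": 0,"dx": 0,"dy": 0,"dz": 0,"claw": 35}
    - {"ax": 0,"ay": 0,"az": 0,"dx": 0,"dy": 0,"dz": 0,"claw": 35}
    - {"ax": 0,"ay": 0,"az": 0,"dx": 0,"dy": 0,"dz": 0,"claw": 35}
    - {"ax": 0,"ay": 0,"az": 0,"dx": 0,"dy": 0,"dz": 0,"claw": 35}

```text
time_s: 18.9
tcp_pos: [0.4395, -0.2157, 0.1168]
ee_rot: [[1.0, 0.001, 0.001], [0.001, -1.0, -0.0], [0.001, 0.0, -1.0]]
wrist_force: [-0.3, 0.0, 3.1]
gripper_width: 0.554
gripper_force: 30.0
```

>>> play_rows:
  steps:
    - {"ax": 0,"ay": 0,"az": 0,"dx": 0,"dy": 0,"dz": -4,"claw": 35}
    - {"ax": 0,"ay": 0,"az": 0,"dx": 0,"dy": 0,"dz": -10,"claw": 35}
    - {"ax": 0,"ay": 0,"az": 0,"dx": 0,"dy": 0,"dz": -11,"claw": 35}
    - {"ax": 0,"ay": 0,"az": 0,"dx": 10,"dy": -6,"dz": 0,"claw": 35}
    - {"ax": 0,"ay": 0,"az": 0,"dx": 20,"dy": -13,"dz": 0,"claw": 35}
    - {"ax": 0,"ay": 0,"az": 0,"dx": 25,"dy": -16,"dz": 0,"claw": 35}
    - {"ax": 0,"ay": 0,"az": 0,"dx": 25,"dy": -16,"dz": 0,"claw": 35}
    - {"ax": 0,"ay": 0,"az": 0,"dx": 25,"dy": -16,"dz": 0,"claw": 35}
    - {"ax": 0,"ay": 0,"az": 0,"dx": 25,"dy": -16,"dz": 0,"claw": 35}
    - {"ax": 0,"ay": 0,"az": 0,"dx": 25,"dy": -16,"dz": 0,"claw": 35}
    - {"ax": 0,"ay": 0,"az": 0,"dx": 24,"dy": -15,"dz": 0,"claw": 35}
    - {"ax": 0,"ay": 0,"az": 0,"dx": 15,"dy": -9,"dz": 0,"claw": 35}
    - {"ax": 0,"ay": 0,"az": 0,"dx": 10,"dy": -5,"dz": 0,"claw": 35}
    - {"ax": 0,"ay": 0,"az": 0,"dx": 0,"dy": 0,"dz": 15,"claw": 35}
    - {"ax": 0,"ay": 0,"az": 0,"dx": 0,"dy": 0,"dz": 20,"claw": 35}
    - {"ax": 0,"ay": 0,"az": 0,"dx": 0,"dy": 0,"dz": 20,"claw": 35}
    - {"ax": 0,"ay": 0,"az": 0,"dx": 0,"dy": 0,"dz": 10,"claw": 35}
    - {"ax": 0,"ay": 0,"az": 0,"dx": 0,"dy": 0,"dz": 0,"claw": 35}
    - {"ax": 0,"ay": 0,"az": 0,"dx": 0,"dy": 0,"dz": 0,"claw": 35}

```text
time_s: 20.8
tcp_pos: [0.6436, -0.0875, 0.0769]
ee_rot: [[1.0, 0.001, 0.001], [0.001, -1.0, -0.0], [0.001, 0.0, -1.0]]
wrist_force: [0.5, 0.4, -4.3]
gripper_width: 0.554
gripper_force: 30.0
```

```bash
cat > edge.py <<'E'
from h import *; import sys
# leading edge (max x) and side edges of nest top and of the carried part, wrist depth
w,x,y,Rn,Rp,zp0,zp1=sys.argv[1],*map(float,sys.argv[2:])
P=wpts(load(w))
for n,lo,hi,R in (('nest',.0155,.022,Rn),('part',zp0,zp1,Rp)):
    q=near(P,x,y,R+.012,lo,hi); m=q[q[:,0]>x+.3*R]
    f=lambda p:np.hypot(m[:,0]-p[0],m[:,1]-p[1])
    from scipy.optimize import least_squares
    # outer rim: farthest point per bearing angle, circle of known radius
    a=np.degrees(np.arctan2(m[:,1]-y,m[:,0]-x)).astype(int)//2
    e=np.array([m[a==k][np.hypot(m[a==k,0]-x,m[a==k,1]-y).argmax(),:2] for k in np.unique(a)])
    r=least_squares(lambda p:np.hypot(*(e-p).T)-R,[x,y],loss='soft_l1',f_scale=.0007)
    print(n,len(m),r.x.round(4),np.abs(r.fun).mean().round(5))
E
python3 chk.py 7 l,.0155,.022,.06; python3 edge.py wrist7 .645 -.087 .05 .035 .045 .062
```

```text
[ 0.64363916 -0.08745124  0.07689555] 20.8 [ 0.45317991  0.36433042 -4.28906127]
wrist l,.0155,.022,.06 (0.6456, -0.0873, 0.1) 3560 [0.0187 0.02  ]
top l,.0155,.022,.06 (0.6267, -0.0892, 0.0917) 133 [0.0182 0.0215]
scene l,.0155,.022,.06 (0.6445, -0.0891, 0.1017) 197 [0.0181 0.0205]
nest 2535 [ 0.6451 -0.0872] 0.00026
part 2791 [ 0.6448 -0.0864] 0.00073
```

View pics/wrist7.png

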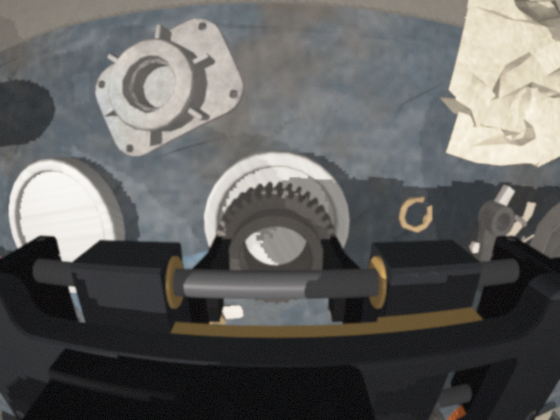

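The gear at (277,235) is over nest l at (277,210), offset under 1 mm. Lowering.

>>> play_rows:
  steps:
    - {"ax": 0,"ay": 0,"az": 0,"dx": 0,"dy": 0.5,"dz": 8,"claw": 35}
    - {"ax": 0,"ay": 0,"az": 0,"dx": 0,"dy": 0,"dz": 7,"claw": 35}
    - {"ax": 0,"ay": 0,"az": 0,"dx": 0,"dy": 0,"dz": 4,"claw": 35}
    - {"ax": 0,"ay": 0,"az": 0,"dx": 0,"dy": 0,"dz": 2.5,"claw": 35}
    - {"ax": 0,"ay": 0,"az": 0,"dx": 0,"dy": 0,"dz": 0,"claw": 35}
    - {"ax": 0,"ay": 0,"az": 0,"dx": 0,"dy": 0,"dz": 0,"claw": 35}

```text
time_s: 21.55
tcp_pos: [0.6432, -0.0879, 0.0548]
ee_rot: [[1.0, 0.001, 0.0], [0.001, -1.0, -0.0], [0.0, 0.0, -1.0]]
wrist_force: [0.0, -0.5, -3.6]
gripper_width: 0.552
gripper_force: 30.0
```

>>> play_rows:
  steps:
    - {"ax": 0,"ay": 0,"az": 0,"dx": 0,"dy": 0,"dz": 1.5,"claw": 35}
    - {"ax": 0,"ay": 0,"az": 0,"dx": 0,"dy": 0,"dz": 0.5,"claw": 35}
    - {"ax": 0,"ay": 0,"az": 0,"dx": 0,"dy": 0,"dz": 0,"claw": 35}
    - {"ax": 0,"ay": 0,"az": 0,"dx": 0,"dy": 0,"dz": 0,"claw": 35}

```text
time_s: 21.95
tcp_pos: [0.6432, -0.0878, 0.0529]
ee_rot: [[1.0, 0.001, 0.0], [0.001, -1.0, -0.0], [0.0, 0.0, -1.0]]
wrist_force: [0.2, 1.0, -5.5]
gripper_width: 0.555
gripper_force: 30.0
```

>>> play_rows:
  steps:
    - {"ax": 0,"ay": 0,"az": 0,"dx": 0,"dy": 0,"dz": 0.7,"claw": 35}
    - {"ax": 0,"ay": 0,"az": 0,"dx": 0,"dy": 0,"dz": 0,"claw": 35}
    - {"ax": 0,"ay": 0,"az": 0,"dx": 0,"dy": 0,"dz": 0,"claw": 35}

```text
time_s: 22.25
tcp_pos: [0.6432, -0.0878, 0.0529]
ee_rot: [[1.0, 0.001, 0.001], [0.001, -1.0, -0.0], [0.001, 0.0, -1.0]]
wrist_force: [-2.7, 1.7, 1.3]
gripper_width: 0.553
gripper_force: 30.0
```

Seated. Release, rise and return to above the double gear.

>>> play_rows:
  steps:
    - {"ax": 0,"ay": 0,"az": 0,"dx": 0,"dy": 0,"dz": 0,"claw": 54}
    - {"ax": 0,"ay": 0,"az": 0,"dx": 0,"dy": 0,"dz": 0,"claw": 64}
    - {"ax": 0,"ay": 0,"az": 0,"dx": 0,"dy": 0,"dz": 0,"claw": 78}
    - {"ax": 0,"ay": 0,"az": 0,"dx": 0,"dy": 0,"dz": 0,"claw": 78}
    - {"ax": 0,"ay": 0,"az": 0,"dx": 0,"dy": 0,"dz": -10,"claw": 78}
    - {"ax": 0,"ay": 0,"az": 0,"dx": 0,"dy": 0,"dz": -30,"claw": 78}
    - {"ax": 0,"ay": 0,"az": 0,"dx": 0,"dy": 0,"dz": -30,"claw": 78}
    - {"ax": 0,"ay": 0,"az": 0,"dx": -10,"dy": 6,"dz": -15,"claw": 78}
    - {"ax": 0,"ay": 0,"az": 0,"dx": -25,"dy": 16,"dz": 0,"claw": 78}
    - {"ax": 0,"ay": 0,"az": 0,"dx": -30,"dy": 19,"dz": 0,"claw": 78}
    - {"ax": 0,"ay": 0,"az": 0,"dx": -30,"dy": 19,"dz": 0,"claw": 78}
    - {"ax": 0,"ay": 0,"az": 0,"dx": -30,"dy": 19,"dz": 0,"claw": 78}
    - {"ax": 0,"ay": 0,"az": 0,"dx": -30,"dy": 19,"dz": 0,"claw": 78}
    - {"ax": 0,"ay": 0,"az": 0,"dx": -25,"dy": 16,"dz": 0,"claw": 78}
    - {"ax": 0,"ay": 0,"az": 0,"dx": -15,"dy": 9,"dz": 0,"claw": 78}
    - {"ax": 0,"ay": 0,"az": 0,"dx": -9,"dy": 5,"dz": 0,"claw": 78}
    - {"ax": 0,"ay": 0,"az": 0,"dx": 0,"dy": 0,"dz": 0,"claw": 78}
    - {"ax": 0,"ay": 0,"az": 0,"dx": 0,"dy": 0,"dz": 0,"claw": 78}

```text
time_s: 24.05
tcp_pos: [0.4401, -0.2159, 0.1372]
ee_rot: [[1.0, 0.001, 0.001], [0.001, -1.0, -0.0], [0.001, 0.0, -1.0]]
wrist_force: [0.3, 0.8, 0.4]
gripper_width: 0.896
gripper_force: 0.0
```

```bash
python3 chk.py 8 l,.0155,.022,.06 l,.046,.054,.04 pile,.072,.084,.05 pile,.052,.0605,.05
```

```text
[ 0.44006728 -0.21593062  0.13723089] 24.05 [0.33427892 0.77536194 0.36376923]
wrist l,.0155,.022,.06 (0.6287, -0.085, 0.0916) 1215 [0.0187 0.0207]
wrist l,.046,.054,.04  0 
wrist pile,.072,.084,.05 (0.4405, -0.2155, 0.0577) 3500 [0.0775 0.0787]
wrist pile,.052,.0605,.05 (0.4399, -0.2155, 0.0749) 1454 [0.0574 0.0599]
top l,.0155,.022,.06 (0.6431, -0.0897, 0.1006) 319 [0.0185 0.0216]
top l,.046,.054,.04 (0.6418, -0.0885, 0.0499) 92 [0.05   0.0536]
top pile,.072,.084,.05  0 
top pile,.052,.0605,.05 (0.4035, -0.2146, 0.0177) 6 [0.0573 0.0586]
scene l,.0155,.022,.06 (0.6512, -0.108, 0.093) 73 [0.0185 0.0214]
scene l,.046,.054,.04 (0.6532, -0.0936, 0.0442) 38 [0.0491 0.0513]
scene pile,.072,.084,.05 (0.439, -0.2174, 0.0582) 290 [0.0768 0.0796]
scene pile,.052,.0605,.05 (0.439, -0.2164, 0.0758) 183 [0.0567 0.0603]
```

View pics/wrist8.png

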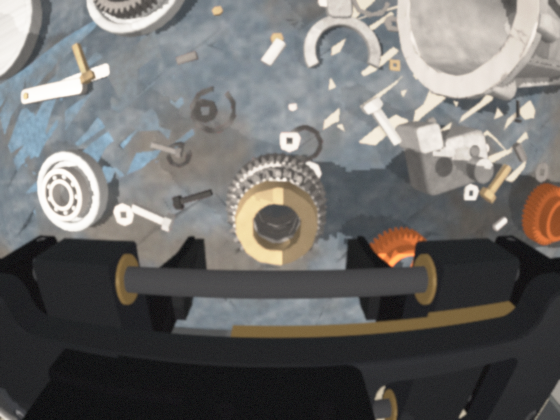

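The wrist view shows the brass cone at (279,220), centred between the fingers, with the bearing in nest m at (72,190). The single gear is seated, top at 50 mm. Next is the double gear.

>>> play_rows:
  steps:
    - {"ax": 0,"ay": 0,"az": 0,"dx": -1,"dy": 0,"dz": 15,"claw": 80}
    - {"ax": 0,"ay": 0,"az": 0,"dx": 0,"dy": 0,"dz": 20,"claw": 80}
    - {"ax": 0,"ay": 0,"az": 0,"dx": 0,"dy": 0,"dz": 16,"claw": 80}
    - {"ax": 0,"ay": 0,"az": 0,"dx": 0,"dy": 0,"dz": 7,"claw": 80}
    - {"ax": 0,"ay": 0,"az": 0,"dx": 0,"dy": 0,"dz": 1,"claw": 80}
    - {"ax": 0,"ay": 0,"az": 0,"dx": 0,"dy": 0,"dz": 0,"claw": 72}
    - {"ax": 0,"ay": 0,"az": 0,"dx": 0,"dy": 0,"dz": 0,"claw": 66}
    - {"ax": 0,"ay": 0,"az": 0,"dx": 0,"dy": 0,"dz": 0,"claw": 62}
    - {"ax": 0,"ay": 0,"az": 0,"dx": 0,"dy": 0,"dz": 0,"claw": 45}
    - {"ax": 0,"ay": 0,"az": 0,"dx": 0,"dy": 0,"dz": 0,"claw": 45}
    - {"ax": 0,"ay": 0,"az": 0,"dx": 0,"dy": 0,"dz": 0,"claw": 45}
    - {"ax": 0,"ay": 0,"az": 0,"dx": 0,"dy": 0,"dz": 0,"claw": 45}

```text
time_s: 25.4
tcp_pos: [0.4385, -0.2163, 0.0785]
ee_rot: [[1.0, 0.001, 0.001], [0.001, -1.0, -0.001], [0.001, 0.001, -1.0]]
wrist_force: [-0.2, -1.9, 1.2]
gripper_width: 0.668
gripper_force: 29.7
```

>>> play_rows:
  steps:
    - {"ax": 0,"ay": 0,"az": 0,"dx": 0,"dy": 0,"dz": -2,"claw": 45}
    - {"ax": 0,"ay": 0,"az": 0,"dx": 0,"dy": 0,"dz": -4,"claw": 45}
    - {"ax": 0,"ay": 0,"az": 0,"dx": 0,"dy": 0,"dz": -8,"claw": 45}
    - {"ax": 0,"ay": 0,"az": 0,"dx": 0,"dy": 0,"dz": -10,"claw": 45}
    - {"ax": 0,"ay": 0,"az": 0,"dx": 0,"dy": 0,"dz": -12,"claw": 45}
    - {"ax": 0,"ay": 0,"az": 0,"dx": 0,"dy": 0,"dz": -12,"claw": 45}
    - {"ax": 0,"ay": 0,"az": 0,"dx": 0,"dy": 0,"dz": -10,"claw": 45}
    - {"ax": 0,"ay": 0,"az": 0,"dx": 0,"dy": 0,"dz": -7,"claw": 45}
    - {"ax": 0,"ay": 0,"az": 0,"dx": 0,"dy": 0,"dz": 0,"claw": 45}

```text
time_s: 26.3
tcp_pos: [0.4388, -0.2161, 0.1442]
ee_rot: [[1.0, 0.001, 0.002], [0.001, -1.0, -0.0], [0.002, 0.0, -1.0]]
wrist_force: [0.9, -0.5, -8.6]
gripper_width: 0.665
gripper_force: 28.8
```

```bash
python3 chk.py 9 pile,.045,.16,.05
python3 - <<'E'
from h import *
c=load('scene9'); P=pts(c); q=near(P,.4385,-.2165,.05,.015,.2); print(np.percentile(q[:,2],[0,1,5,50]))
cv2.imwrite('pics/c9.png',cv2.resize(c['frame'][190:310,210:370],(720,540),interpolation=cv2.INTER_CUBIC))
E
```

```text
[ 0.43875302 -0.21610255  0.14424132] 26.3 [ 0.90037713 -0.52146499 -8.62863838]
wrist pile,.045,.16,.05 (0.442, -0.2148, 0.0861) 13187 [0.1278 0.152 ]
top pile,.045,.16,.05 (0.4, -0.2113, 0.037) 30 [0.0878 0.1237]
scene pile,.045,.16,.05 (0.4376, -0.2165, 0.0867) 1363 [0.1156 0.1532]
[0.06348736 0.0656485  0.07069453 0.11928873]
```

View pics/c9.png

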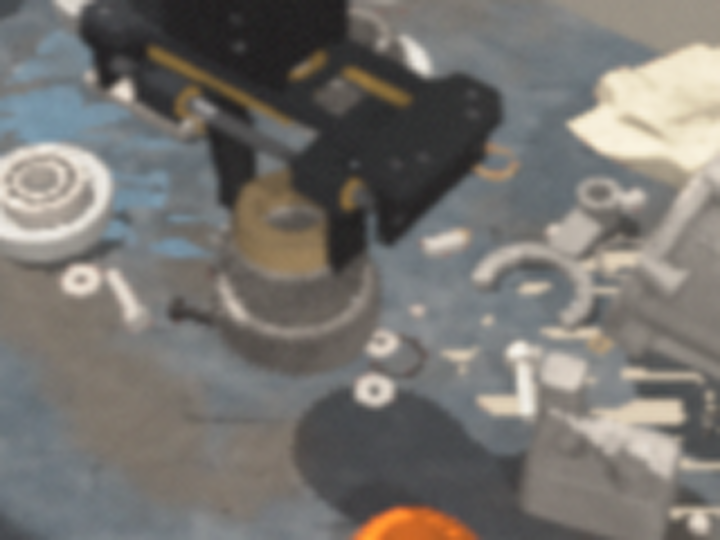

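The double gear is held upright at (295,265), underside at about 65 mm. Carrying it to nest xl.

>>> play_rows:
  steps:
    - {"ax": 0,"ay": 0,"az": 0,"dx": 5,"dy": -8,"dz": 0,"claw": 45}
    - {"ax": 0,"ay": 0,"az": 0,"dx": 10,"dy": -15,"dz": 0,"claw": 45}
    - {"ax": 0,"ay": 0,"az": 0,"dx": 14,"dy": -21,"dz": 0,"claw": 45}
    - {"ax": 0,"ay": 0,"az": 0,"dx": 15,"dy": -23,"dz": 0,"claw": 45}
    - {"ax": 0,"ay": 0,"az": 0,"dx": 15,"dy": -23,"dz": 0,"claw": 45}
    - {"ax": 0,"ay": 0,"az": 0,"dx": 15,"dy": -23,"dz": 0,"claw": 45}
    - {"ax": 0,"ay": 0,"az": 0,"dx": 15,"dy": -23,"dz": 0,"claw": 45}
    - {"ax": 0,"ay": 0,"az": 0,"dx": 15,"dy": -23,"dz": 0,"claw": 45}
    - {"ax": 0,"ay": 0,"az": 0,"dx": 15,"dy": -23,"dz": 0,"claw": 45}
    - {"ax": 0,"ay": 0,"az": 0,"dx": 15,"dy": -23,"dz": 0,"claw": 45}
    - {"ax": 0,"ay": 0,"az": 0,"dx": 15,"dy": -23,"dz": 0,"claw": 45}
    - {"ax": 0,"ay": 0,"az": 0,"dx": 15,"dy": -23,"dz": 0,"claw": 45}
    - {"ax": 0,"ay": 0,"az": 0,"dx": 14,"dy": -21,"dz": 0,"claw": 45}
    - {"ax": 0,"ay": 0,"az": 0,"dx": 10,"dy": -16,"dz": 0,"claw": 45}
    - {"ax": 0,"ay": 0,"az": 0,"dx": 7,"dy": -10,"dz": 0,"claw": 45}
    - {"ax": 0,"ay": 0,"az": 0,"dx": 5,"dy": -7,"dz": 0,"claw": 45}
    - {"ax": 0,"ay": 0,"az": 0,"dx": 0,"dy": 0,"dz": 8,"claw": 45}
    - {"ax": 0,"ay": 0,"az": 0,"dx": 0,"dy": 0,"dz": 12,"claw": 45}
    - {"ax": 0,"ay": 0,"az": 0,"dx": 0,"dy": 0,"dz": 5,"claw": 45}
    - {"ax": 0,"ay": 0,"az": 0,"dx": 0,"dy": 0,"dz": 0,"claw": 45}

```text
time_s: 28.45
tcp_pos: [0.6362, 0.088, 0.116]
ee_rot: [[1.0, -0.0, -0.004], [-0.0, -1.0, -0.001], [-0.004, 0.001, -1.0]]
wrist_force: [-0.5, -0.9, -8.7]
gripper_width: 0.668
gripper_force: 28.8
```

```bash
python3 chk.py 10 xl,.0155,.022,.07; python3 edge.py wrist10 .64 .089 .058 .043 .052 .066
python3 edge.py wrist10 .64 .089 .058 .0365 .09 .1
```

```text
[0.63620259 0.08799807 0.11603244] 28.45 [-0.49579028 -0.91806009 -8.7015668 ]
wrist xl,.0155,.022,.07 (0.6395, 0.0907, 0.1162) 3092 [0.0187 0.0201]
top xl,.0155,.022,.07 (0.6351, 0.0885, 0.1141) 194 [0.0181 0.0216]
scene xl,.0155,.022,.07 (0.6368, 0.0889, 0.1182) 182 [0.0178 0.0207]
nest 2141 [0.6382 0.0906] 0.00031
part 1815 [0.6371 0.0888] 0.00037
nest 2141 [0.6382 0.0906] 0.00031
part 1654 [0.6377 0.0885] 0.0009
```

View pics/wrist10.png

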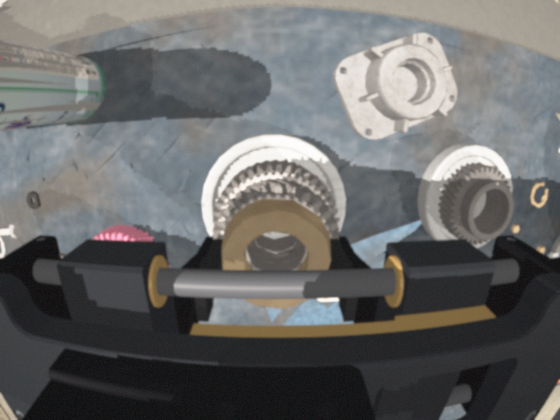

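The double gear at (277,230) is over nest xl at (273,205) and needs about +1 mm x and +1.6 mm y. Correcting while lowering.

>>> play_rows:
  steps:
    - {"ax": 0,"ay": 0,"az": 0,"dx": 1,"dy": -1.6,"dz": 0,"claw": 45}
    - {"ax": 0,"ay": 0,"az": 0,"dx": 0,"dy": 0,"dz": 7,"claw": 45}
    - {"ax": 0,"ay": 0,"az": 0,"dx": 0,"dy": 0,"dz": 7,"claw": 45}
    - {"ax": 0,"ay": 0,"az": 0,"dx": 0,"dy": 0,"dz": 4,"claw": 45}
    - {"ax": 0,"ay": 0,"az": 0,"dx": 0,"dy": 0,"dz": 2,"claw": 45}
    - {"ax": 0,"ay": 0,"az": 0,"dx": 0,"dy": 0,"dz": 0,"claw": 45}
    - {"ax": 0,"ay": 0,"az": 0,"dx": 0,"dy": 0,"dz": 0,"claw": 45}

```text
time_s: 29.3
tcp_pos: [0.6391, 0.0908, 0.0981]
ee_rot: [[1.0, 0.001, 0.0], [0.001, -1.0, -0.0], [0.0, 0.0, -1.0]]
wrist_force: [0.6, 0.2, -7.8]
gripper_width: 0.666
gripper_force: 28.8
```

```bash
python3 chk.py 11 xl,.0155,.022,.07; python3 edge.py wrist11 .64 .09 .058 .0365 .072 .082
```

```text
[0.63905409 0.0908027  0.09814338] 29.3 [ 0.60682352  0.24391727 -7.7823947 ]
wrist xl,.0155,.022,.07 (0.6402, 0.0902, 0.116) 3510 [0.0187 0.0202]
top xl,.0155,.022,.07 (0.6355, 0.0878, 0.1153) 176 [0.0184 0.0217]
scene xl,.0155,.022,.07 (0.6366, 0.0878, 0.1166) 190 [0.0179 0.0212]
nest 2396 [0.6381 0.0905] 0.00023
part 1711 [0.6406 0.0913] 0.00081
```

>>> play_rows:
  steps:
    - {"ax": 0,"ay": 0,"az": 0,"dx": -1.8,"dy": 0.8,"dz": 0,"claw": 45}
    - {"ax": 0,"ay": 0,"az": 0,"dx": 0,"dy": 0,"dz": 2,"claw": 45}
    - {"ax": 0,"ay": 0,"az": 0,"dx": 0,"dy": 0,"dz": 2,"claw": 45}
    - {"ax": 0,"ay": 0,"az": 0,"dx": 0,"dy": 0,"dz": 0.5,"claw": 45}
    - {"ax": 0,"ay": 0,"az": 0,"dx": 0,"dy": 0,"dz": 0,"claw": 45}
    - {"ax": 0,"ay": 0,"az": 0,"dx": 0,"dy": 0,"dz": 0,"claw": 45}

```text
time_s: 30.05
tcp_pos: [0.6371, 0.09, 0.0935]
ee_rot: [[1.0, 0.001, 0.0], [0.001, -1.0, -0.0], [0.0, 0.0, -1.0]]
wrist_force: [1.2, 0.6, -7.6]
gripper_width: 0.666
gripper_force: 28.8
```

>>> play_rows:
  steps:
    - {"ax": 0,"ay": 0,"az": 0,"dx": 0,"dy": 0,"dz": 1,"claw": 45}
    - {"ax": 0,"ay": 0,"az": 0,"dx": 0,"dy": 0,"dz": 0.5,"claw": 45}
    - {"ax": 0,"ay": 0,"az": 0,"dx": 0,"dy": 0,"dz": 0,"claw": 45}
    - {"ax": 0,"ay": 0,"az": 0,"dx": 0,"dy": 0,"dz": 0,"claw": 45}

```text
time_s: 30.45
tcp_pos: [0.6373, 0.0901, 0.0927]
ee_rot: [[1.0, 0.001, 0.001], [0.001, -1.0, 0.0], [0.001, -0.0, -1.0]]
wrist_force: [-1.2, -0.4, -3.0]
gripper_width: 0.664
gripper_force: 29.1
```

Floor contact is starting (the load on the wrist has dropped). A touch more, then release and rise.

>>> play_rows:
  steps:
    - {"ax": 0,"ay": 0,"az": 0,"dx": 0,"dy": 0,"dz": 0.4,"claw": 45}
    - {"ax": 0,"ay": 0,"az": 0,"dx": 0,"dy": 0,"dz": 0,"claw": 45}
    - {"ax": 0,"ay": 0,"az": 0,"dx": 0,"dy": 0,"dz": 0,"claw": 64}
    - {"ax": 0,"ay": 0,"az": 0,"dx": 0,"dy": 0,"dz": 0,"claw": 74}
    - {"ax": 0,"ay": 0,"az": 0,"dx": 0,"dy": 0,"dz": 0,"claw": 84}
    - {"ax": 0,"ay": 0,"az": 0,"dx": 0,"dy": 0,"dz": 0,"claw": 84}
    - {"ax": 0,"ay": 0,"az": 0,"dx": 0,"dy": 0,"dz": -8,"claw": 84}
    - {"ax": 0,"ay": 0,"az": 0,"dx": 0,"dy": 0,"dz": -20,"claw": 84}
    - {"ax": 0,"ay": 0,"az": 0,"dx": 0,"dy": 0,"dz": -30,"claw": 84}
    - {"ax": 0,"ay": 0,"az": 0,"dx": 0,"dy": 0,"dz": -30,"claw": 84}
    - {"ax": 0,"ay": 0,"az": 0,"dx": -20,"dy": 0,"dz": -20,"claw": 84}
    - {"ax": 0,"ay": 0,"az": 0,"dx": -30,"dy": 0,"dz": 0,"claw": 84}
    - {"ax": 0,"ay": 0,"az": 0,"dx": -30,"dy": 0,"dz": 0,"claw": 84}
    - {"ax": 0,"ay": 0,"az": 0,"dx": -30,"dy": 0,"dz": 0,"claw": 84}
    - {"ax": 0,"ay": 0,"az": 0,"dx": 0,"dy": 0,"dz": 0,"claw": 84}
    - {"ax": 0,"ay": 0,"az": 0,"dx": 0,"dy": 0,"dz": 0,"claw": 84}

```text
time_s: 32.05
tcp_pos: [0.5274, 0.09, 0.2009]
ee_rot: [[1.0, 0.002, 0.003], [0.002, -1.0, 0.001], [0.003, -0.001, -1.0]]
wrist_force: [0.2, 0.9, -0.1]
gripper_width: 0.964
gripper_force: 0.0
```

```bash
python3 chk.py 12 xl,.0155,.022,.07 xl,.085,.1,.04 l,.0155,.022,.06 l,.046,.054,.04 m,.024,.035,.04 s,.04,.055,.03
```

```text
[0.52738493 0.09002642 0.20093826] 32.05 [ 0.1931954   0.86696632 -0.10321495]
wrist xl,.0155,.022,.07 (0.6386, 0.0905, 0.1166) 2974 [0.0187 0.0202]
wrist xl,.085,.1,.04 (0.6381, 0.0909, 0.0577) 2595 [0.0915 0.0929]
wrist l,.0155,.022,.06 (0.6451, -0.0868, 0.1006) 1962 [0.0186 0.0207]
wrist l,.046,.054,.04 (0.6441, -0.0866, 0.0516) 781 [0.0496 0.0512]
wrist m,.024,.035,.04 (0.453, -0.0092, 0.0527) 374 [0.0281 0.03  ]
wrist s,.04,.055,.03  0 
top xl,.0155,.022,.07 (0.6372, 0.0881, 0.1158) 198 [0.0182 0.0216]
top xl,.085,.1,.04 (0.6363, 0.0885, 0.0577) 212 [0.0918 0.0964]
top l,.0155,.022,.06 (0.6432, -0.0888, 0.0999) 324 [0.0182 0.0215]
top l,.046,.054,.04 (0.6422, -0.0882, 0.0504) 94 [0.0498 0.0531]
top m,.024,.035,.04 (0.4558, -0.0146, 0.063) 186 [0.0283 0.0324]
top s,.04,.055,.03 (0.4467, 0.1879, 0.0345) 73 [0.0483 0.0527]
scene xl,.0155,.022,.07 (0.6365, 0.0885, 0.117) 210 [0.0179 0.0215]
scene xl,.085,.1,.04 (0.6363, 0.0898, 0.0597) 170 [0.0904 0.0929]
scene l,.0155,.022,.06 (0.6435, -0.0889, 0.1019) 235 [0.0183 0.0209]
scene l,.046,.054,.04 (0.6432, -0.0866, 0.0548) 97 [0.0491 0.0527]
scene m,.024,.035,.04 (0.4507, -0.0106, 0.055) 200 [0.0274 0.0305]
scene s,.04,.055,.03 (0.4444, 0.1872, 0.0371) 79 [0.0454 0.0491]
```

View pics/wrist12.png

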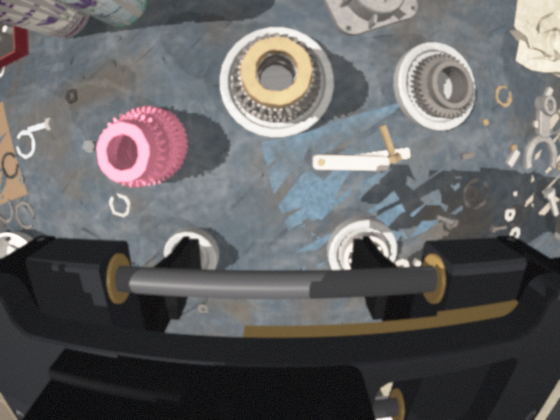

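The picture shows the double gear seated in nest xl at (276,80), the single gear in nest l at (440,88), the bearing in nest m at (362,245) and the bush in nest s at (190,248). The measured heights match (92, 50, 29 and 48 mm), and the gauge is untouched at (360,160). Handing in.

```bash
python3 -c "
from station import *
print(finish_job())"
```

```text
the job is handed in; nothing more can be done
None
```

The job is handed in: the bush, bearing, single gear and double gear each sit flat and the same way up in their own nests, off-centre by about 2 mm at most, with the gripper clear and the feeler gauge and shift fork left where they lay; the station returned no verdict.

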